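# Box up the finished diorama

### The job

Pack the finished little diorama for transport: lift it off the round turntable and set it down gently, upright, on the floor of the plywood carrying box. Then take the lid that leans on the sloping wooden stand, fit it on the box, feeling for the place where its block drops between the two battens, so that it sits fully home and level all round, and swing the wire bail over until its bar is right down on the lid. Keep the diorama upright all the way and leave the other things on the table where they are.

Things in the scene. Friction and masses are not known exactly. Their poses are not given: they have to be found in the camera images.
- carry_box: Open plywood box fixed to the table, outer 150 (own x) x 190 (own y) x 76 mm high, walls and floor 10 mm thick: opening 130 x 170 mm. Origin: centre of its underside; z up; own -x side faces the robot. The lid rests on its rim, 76 mm up. Small steel brackets on both y sides (to y = +-126 mm) carry the bail's pivots.
- mouth (a point): Centre of the box's opening at rim height. Two dark wooden battens (8 mm wide, along own x, tops level with the rim to 0.5 mm, 14 mm deep) of one sliding insert cross the opening with a gap of 133 mm between them along own y. The insert was set by hand up to 9 mm either way along own y, is stiff, and is not measured: the lid's block must find the gap, so the lid ends up as much off centre.
- bail (a joint): Angle (rad) of the U-shaped bail of 12 mm steel wire, about the box's own +y axis through point bail_pivot. 0: level, its bar touching the top of a fully home lid above the box's own -x wall; 1.57: straight up; 1.85 to 2.1: leaning back over the far side (start). Friction holds it where left (3 N at the bar). Arms 130 mm long, at own y = +-118 mm; the lid's handle fits inside the U.
- bail_bar (a point): Middle of the bail's straight cross bar (12 mm round, 236 mm long, along the box's y), 130 mm from the pivot axis.
- bail_pivot (a point): Middle of the bail's pivot axis, fixed on the box at own (62, 0, 90) mm.
- lid: Loose plywood lid, plate 150 (own x) x 190 (own y) x 8 mm. Origin: centre of the plate's underside (on the rim, box z = 76 mm, when home); own z out of the handle side. A centred block 127 x 130 x 12 mm under the plate enters the mouth with 1.5 mm to spare each side. Starts leaning 34 degrees from level on the easel, handle up and towards the robot. Either way round will do. About 0.3 kg.
- lid_handle (a point): Centre of the lid's wooden handle bar: 16 x 16 mm in section, 96 mm long along the lid's own y, 40 mm above the lid's origin along its z (its underside 24 mm above the plate's top face), clear between two posts 72 mm apart.
- easel: Small sloping wooden stand fixed to the table, 150 mm wide, about 145 mm deep and 115 mm high; its board rises away from the robot side (own +x) at 34 degrees, with a low ledge at the foot. Origin: on the table.
- turntable: Round grey modelling turntable fixed to the table, 150 mm across, top 50 mm above the table. Origin: centre of its underside.
- diorama: Finished small diorama: dark wooden plinth 46 (own x) x 96 (own y) x 36 mm high, with rocks, moss and a dead tree on top up to 53 mm above its underside, all inside the plinth's outline and at most 34 mm wide above it. Origin: centre of the underside; z up. Grip it by the plinth across the 46 mm. It starts on the turntable. About 0.2 kg.
- raw_block: Bystander: larger light wooden block 85 x 120 mm with bare plaster rock on it, 75 mm high, on the cutting mat.
- dropper: Bystander: amber dropper bottle, 32 mm across, 85 mm high.
- pot_a: Bystander: paint jar, 44 mm across, 60 mm high, in front.
- pot_b: Bystander: paint jar, 44 mm across, 60 mm high, at the back.
- palette: Bystander: flat white palette dish, 150 mm across, 14 mm high.
- glue: Bystander: white glue bottle, 48 mm across, 150 mm high.
- brush: Bystander: brush 170 mm long lying flat.
There are look-alikes about, which are no part of the job. Leave any turquoise look-alike of the lid alone.

How it is judged:
On the way, in this order (a step that is already met when the one before it is completed fails the run):
1. the diorama stands on the box floor, upright and released (x of diorama in the frame of carry_box between -0.05 and 0.05 m and y of diorama in the frame of carry_box between -0.07 and 0.07 m and z of diorama in the frame of carry_box below 0.016 m and angle between diorama's own z axis and vertical below 0.15 rad and contact force between the fingers and diorama below 0.5 N), for 0.2 s.
2. the lid is fully home on the loaded box, level (x of diorama in the frame of carry_box between -0.05 and 0.05 m and y of diorama in the frame of carry_box between -0.07 and 0.07 m and z of diorama in the frame of carry_box below 0.016 m and angle between diorama's own z axis and vertical below 0.15 rad and z of lid in the frame of carry_box between 0.071 and 0.079 m and horizontal distance between lid and carry_box below 0.014 m and angle between lid's own z axis and vertical below 0.03 rad), for 0.2 s.
At the end, for the whole second after the job is handed in: Diorama upright (0.15 rad) on the box floor (6 mm; centre within 50 mm of the box centre along its x, 70 mm along y); lid level (0.03 rad) and home on the rim (3 mm in height, 14 mm of centre); bail down on it (joint below 0.05 rad); all released and at rest (all of step 2 and value of joint bail below 0.05 rad and contact force between the fingers and diorama below 0.5 N and contact force between the fingers and lid below 0.5 N and contact force between the fingers and bail below 0.5 N and linear speed of each of lid, diorama below 0.02 m/s and velocity of joint bail below 0.05 rad/s); the robot touches nothing.
It fails at once if the diorama is tipped by more than 0.5 rad (angle between diorama's own z axis and vertical above 0.5 rad).
It fails at once if the diorama is dropped into the box: inside it and moving faster than 0.4 m/s (linear speed of diorama above 0.4 m/s and z of diorama in the frame of carry_box below 0.05 m and x of diorama in the frame of carry_box between -0.075 and 0.075 m and y of diorama in the frame of carry_box between -0.095 and 0.095 m).
It fails at once if another thing on the table is moved by more than 30 mm (distance of any of raw_block, dropper, pot_a, pot_b, palette, glue, brush from where it was at the start of the episode above 0.03 m).
It also fails if it takes over 72 s, if anything falls off the work surface, if the arm or the gripper's body presses on something with over 40 N, if the wrist force passes 120 N, or if a joint passes its speed limit or range.

### The arm

A 6-joint arm with a two-finger parallel gripper is mounted at the origin on the work surface. World frame = base frame: x ahead of the robot, y to its left, z up, the work surface at z = 0. Lengths are in m, angles in rad, forces in N, time in s.
With the tool pointing down it reaches from about 0.3 to 0.775 m from the base axis. Payload 14.6 kg.
Tool frame: the origin (TCP) lies at the very end of the fingers, on their centre line; the grasp point (between the pads) lies 19 mm behind it; z points along the fingers, y is the line along which they close (so a half turn about z gives the same grasp; the last joint's range is limited). The gripper opens to 94 mm and grips with 3 to 60 N. Pads are 16 mm wide; open, the fingers measure 119 mm over their backs; the gripper's body (75 mm by 177 mm) begins 78 mm behind the grasp point.
Start: joints at [-1.263, 0.3, 1.521, -0, 1.321, -0.067], TCP at [0.201, -0.512, 0.205] pointing down, gripper open.
Joint ranges: [-3.03, 3.03], [-0.79, 2.21], [0.23, 2.52], [-1.04, 4.18], [0, 3.07], [-2.55, 2.55]. Speed limits (rad/s): [2.22, 2.22, 2.57, 3.14, 3.14, 3.14].

### API

Orientations are given as [roll, pitch, yaw] about the fixed x, y, z axes, in that order (R = Rz(yaw) Ry(pitch) Rx(roll)).
In Python, from station import ctrl gives the robot as it stands. The module is installed in compiled form; this text tells all that it offers.
- The arm moves only by the tool step_arm, never from a script. Its argument "deltas" is a list of rows, each an object with "dp": the shift along the tool's x, y, z scaled (see below), a list of three; "twist": the turn about the tool's z scaled (see below). In form: [{"dp": [tx, ty, tz], "twist": twist}, ...]. A call has 1 to 12 rows; each row shifts and turns the commanded pose from where the row before left it, along the tool's axes as they then stand; what a row does not reach is not made up. The controller multiplies each number of a shift by 0.04 m and each number of a turn by 4 degrees. A row lasts 1/10 s, in which the tool goes at most 50 mm and 8.59 degrees, less where a joint would pass 70% of its speed; a pose out of reach is approached as far as the arm can. A call with a number of a shift or a turn outside -1 to 1 is refused whole. A call with a gripper value outside its range is refused whole. "gripper" is the opening, from -1 (shut) to 1 (fully open), set as the call begins (left out, the last holds). The fingers move at their own pace and stop on an object; "squeeze" is the grip in N (left out, the last holds). Time passes only in rows, so rows that do not move let the fingers close. It gives the time, the measured TCP pose, the force, the opening and the grip force at its end, in the units of the state.
- ctrl.get_obs(): the state, without advancing time (a new reading comes with each control period).
- ctrl.camera(name): name is "side" or "top" or "wrist"; returns (picture, depth): 420x560x3 uint8, red, green, blue; 420x560 float32, m along the optical axis (not along the pixel's ray), 0 where there is no reading.
- ctrl.get_calibration(name): a dict with "fx", "fy", "cx", "cy" (pixels), "world_to_cam" (4x4, takes a point from world to camera coordinates); the wrist camera has in their place "hand_eye" (4x4, takes a point from camera to tool coordinates, whose origin is the TCP and whose axes are the flange's). Camera axes: x right, y down, z forward; pixel columns grow to the right and rows downward; lengths in m; the calibration is good to about 2 mm. A picture is of the moment at which its call begins: read the wrist's pose just before it. get_calibration takes no time and is no camera call.
- ctrl.hand_in(): hands the job in; it is judged then, once.
Trained networks look in the newest picture that a camera, given by its name, has taken for a name from the list of things; names that differ only in an ending like _2 or _b are one class to them, and where a whole thing is asked for, a point or a joint stands for the part that bears it (a point fixed in the world has none). Each returns a list of dicts, best first, with "conf" (0 to 1); they miss things now and then, are a little off and sometimes report something else, mostly with a low value. They report only what shows in the picture. A call takes as long as a camera call. They do not tell look-alikes from the thing itself.
- ctrl.spot_in(camera, label): "rect" ([left, top, right, bottom] as shares, 0 to 1, of the picture: columns of its width, rows of its height, round what is visible of it).
- ctrl.cut_out(camera, label): "pixels" (420x560 bool, what is visible of it) and "rect" ([left, top, right, bottom] as shares, 0 to 1, of the picture: columns of its width, rows of its height, round what is visible of it).
The state is a dict: "time_s": time; "qpos": joint angles; "joint_vel": joint speeds; "tau": joint torques, N m; "ee_pos": TCP position; "eef_rot": TCP orientation; "force": force on the tool from outside, world axes, zero at the start; "moment": the same for the moment, N m; "grip_width": finger opening in m; "grip_force": force on a finger pad.
Only numpy, scipy, OpenCV 4.12 (cv2) and the standard library are available. Lean on these libraries where they do the work, as an engineer would, in place of code of your own. Each camera call takes 0.05 s, during which the arm holds its last target. There are 200 camera calls.

## Working session

There is one attempt and no reset: what is moved stays moved. The work goes in short steps, Python scripts to look and compute and a tool call to move; the robot and the scene stay as the last step left them, time stands still between calls to the robot, and variables do not carry over. Pictures are saved under pics/ and viewed, at most 10 in all, crops included, and the job is handed in when it is done.

Besides the shell and the picture viewer there is one more tool, called as a command line: name --argument value ..., lists and objects as JSON in quotes. step_arm: Moves the arm, as the interface text tells. Its arguments: {"type":"object","properties":{"deltas":{"type":"array"},"gripper":{"type":"number"},"squeeze":{"type":"number"}},"required":["deltas"]}

```bash
mkdir -p pics
cat > h.py <<'E'
import numpy as np, cv2
from scipy.spatial.transform import Rotation as R
from station import ctrl
def cloud(name):
    o=ctrl.get_obs(); rgb,d=ctrl.camera(name); c=ctrl.get_calibration(name)
    v,u=np.mgrid[0:420,0:560]
    P=np.stack([(u-c['cx'])/c['fx']*d,(v-c['cy'])/c['fy']*d,d,np.ones_like(d)],-1)
    if name=='wrist':
        T=np.eye(4);T[:3,:3]=R.from_euler('xyz',o['eef_rot']).as_matrix();T[:3,3]=o['ee_pos'];T=T@np.array(c['hand_eye'])
    else: T=np.linalg.inv(np.array(c['world_to_cam']))
    W=(P@T.T)[...,:3]; W[d<=0]=np.nan
    return rgb,W
def save(fn,rgb): cv2.imwrite(fn,rgb[...,::-1])
E
python3 - <<'E'
from h import *
for n in ('top','side'):
    rgb,W=cloud(n); save(f'pics/{n}0.png',rgb); np.savez(f'{n}0.npz',rgb=rgb,W=W)
print({k:np.round(v,3) for k,v in ctrl.get_obs().items()})
for n in ('top','side','wrist'):
    c=ctrl.get_calibration(n); print(n,c['fx'], np.round(c.get('hand_eye',c.get('world_to_cam')),3).tolist())
E
```

```text
{'time_s': np.float64(0.1), 'qpos': array([-1.263,  0.3  ,  1.522, -0.   ,  1.321, -0.067]), 'joint_vel': array([-0.   , -0.002, -0.003, -0.   , -0.001, -0.001]), 'tau': array([ 3.0000e-03, -5.3265e+01, -3.5328e+01,  7.1000e-02,  2.4000e-02,
       -0.0000e+00]), 'ee_pos': array([ 0.201, -0.512,  0.205]), 'eef_rot': array([-3.141, -0.   ,  0.375]), 'force': array([ 0.611, -0.389,  0.051]), 'moment': array([ 0.036,  0.041, -0.051]), 'grip_force': np.float64(0.0), 'grip_width': np.float64(0.094)}
top 506.3429800185652 [[0.015, -1.0, 0.019, -0.024], [-0.981, -0.019, -0.193, 0.485], [0.193, -0.016, -0.981, 1.421], [0.0, 0.0, 0.0, 1.0]]
side 460.2710715653573 [[-0.873, -0.488, -0.016, 0.41], [-0.353, 0.654, -0.669, 0.223], [0.336, -0.578, -0.743, 1.281], [0.0, 0.0, 0.0, 1.0]]
wrist 355.39864140034297 [[-0.001, -0.968, -0.249, 0.072], [1.0, -0.0, -0.001, -0.0], [0.0, -0.249, 0.968, -0.18], [0.0, 0.0, 0.0, 1.0]]
```

View pics/top0.png

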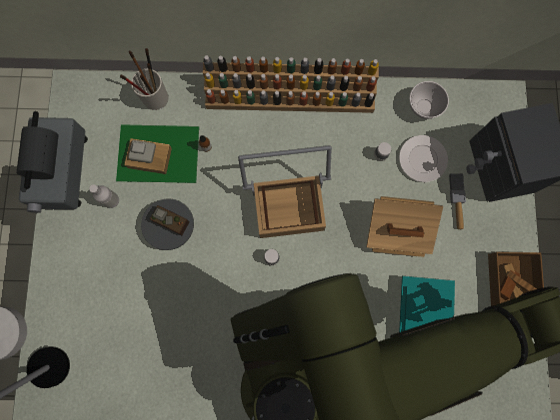

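View pics/side0.png

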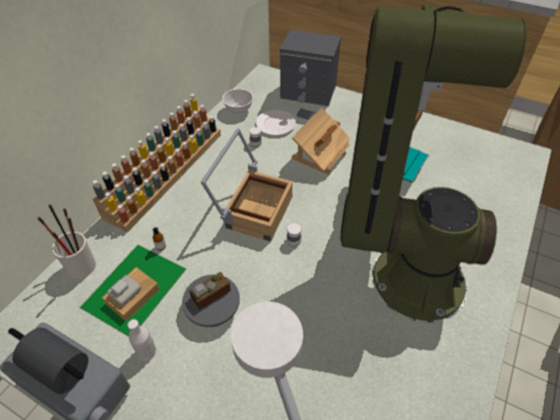

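In the top view: the diorama is the dark plinth on the grey turntable at (168,218), while the raw block at (148,153) is larger, light-coloured and on the green mat. The box is at (289,207) with its bail bar at (285,152). There are two lid candidates. The plywood one leaning on the easel at (405,228) fits the description; the turquoise look-alike at (428,302) is to be left alone. Next I'll measure and make one confirming crop.

Run:
```python
from h import *
D={n:np.load(n+'0.npz') for n in ('top','side')}
def rect(P):
    (cx,cy),(w,h),a=cv2.minAreaRect((P[:,:2]*1000).astype(np.float32)); return np.round([cx,cy,w,h,a],1)
for n in D:
    W=D[n]['W']
    for lab in ('carry_box','diorama','lid','turntable','bail','lid_handle'):
        for r in ctrl.cut_out(n,lab)[:2]:
            m=r['pixels']; P=W[m]; P=P[~np.isnan(P[:,0])]
            print(n,lab,round(r['conf'],2),m.sum(),np.round(np.array(r['rect'])*[560,420,560,420]),'med',np.round(np.median(P,0),3),'z%',np.round(np.percentile(P[:,2],[2,50,98]),3), rect(P))
t=D['top']['rgb']; a=cv2.resize(t[185:345,350:470],None,fx=3.5,fy=3.5,interpolation=cv2.INTER_CUBIC)[:560];b=cv2.resize(t[185:265,120:220],None,fx=2.3,fy=2.3); 
c=np.zeros((560,420+230+4,3),np.uint8); c[:a.shape[0],:420]=a;c[:b.shape[0],424:424+b.shape[1]]=b;
d=cv2.resize(t[140:245,235:335],(230,242)); c[250:492,424:]=d
save('pics/crop.png',c)
```

```text
top carry_box 0.76 4565 [240. 145. 332. 240.] med [ 0.534 -0.004  0.033] z% [0.003 0.033 0.218] [566.9   3.2 269.2 271.5   7.3]
top diorama 0.91 604 [153. 206. 190. 234.] med [0.457 0.326 0.091] z% [0.058 0.091 0.105] [461.6 330.7  95.7  50.2  65.3]
top lid 0.96 2516 [396. 274. 454. 332.] med [ 0.248 -0.387  0.059] z% [0.003 0.059 0.068] [ 241.1 -348.6  269.9  162.2   85.9]
top lid 0.77 3417 [370. 199. 443. 256.] med [ 0.453 -0.328  0.099] z% [0.048 0.099 0.132] [ 465.5 -351.4  232.1  159.8   85.2]
top turntable 0.87 1582 [141. 199. 196. 250.] med [0.439 0.347 0.051] z% [0.006 0.051 0.063] [458.4 351.9 167.9 149.4  64.1]
top bail 0.64 696 [238. 148. 333. 188.] med [0.616 0.003 0.213] z% [0.    0.213 0.221] [637.1  -2.8 131.9 277.    7.6]
top lid_handle 0.89 2446 [399. 277. 457. 334.] med [ 0.247 -0.388  0.059] z% [0.044 0.059 0.068] [ 237.7 -365.9  219.8  152.6   85.8]
top lid_handle 0.68 659 [237. 147. 332. 187.] med [0.614 0.011 0.213] z% [0.017 0.213 0.221] [633.1   9.6 131.  268.1   7.7]
side carry_box 0.6 3870 [201. 130. 293. 239.] med [ 0.526 -0.008  0.058] z% [0.005 0.058 0.215] [ 582.8 -109.   240.9  482.5   24.3]
side lid 0.78 499 [402. 146. 427. 182.] med [ 0.144 -0.395  0.049] z% [0.043 0.049 0.064] [ 150.9 -389.7  158.9   62.4   85.9]
side lid 0.74 1950 [293. 105. 351. 168.] med [ 0.449 -0.315  0.095] z% [0.018 0.095 0.129] [ 468.6 -404.4  356.   178.1   87.8]
side turntable 0.78 1562 [182. 276. 241. 325.] med [0.429 0.37  0.05 ] z% [0.041 0.05  0.055] [459.8 349.5 163.8 154.5  25.4]
side turntable 0.16 4054 [201. 127. 292. 241.] med [ 0.529 -0.004  0.059] z% [0.003 0.059 0.216] [612.5 -92.9 274.3 512.1  38.6]
side lid_handle 0.84 1987 [292. 106. 349. 168.] med [ 0.448 -0.316  0.094] z% [0.019 0.094 0.129] [ 464.6 -410.5  163.6  388.3   10.7]
side lid_handle 0.59 521 [403. 150. 426. 183.] med [ 0.144 -0.395  0.049] z% [0.002 0.049 0.064] [ 143.2 -237.3   63.1  576.8    0.9]
```

View pics/crop.png

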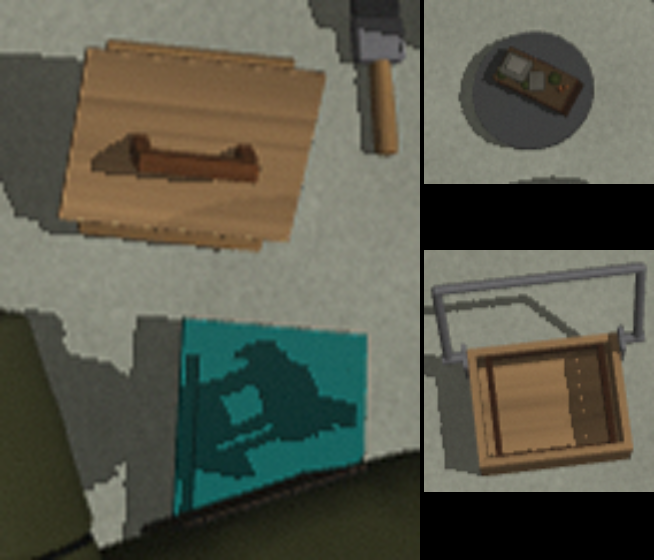

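The crop confirms it: the plywood lid with the dark handle bar (bar at crop (195,160)) leans on the easel. The turquoise panel is the look-alike. The diorama is on the turntable, and both battens show inside the box. Now the precise fits.

Run:
```python
from h import *
D={n:np.load(n+'0.npz') for n in ('top','side')}
def rect(P,zlo,zhi,c=None,rad=None):
    m=(P[:,2]>zlo)&(P[:,2]<zhi)
    if c is not None: m&=np.hypot(P[:,0]-c[0],P[:,1]-c[1])<rad
    P=P[m]
    (cx,cy),(w,h),a=cv2.minAreaRect((P[:,:2]*1000).astype(np.float32)); return m.sum(),np.round([cx,cy,w,h,a],1),np.round(np.percentile(P[:,2],[5,50,95]),4)
A={n:D[n]['W'].reshape(-1,3) for n in D}; A={n:a[~np.isnan(a[:,0])] for n,a in A.items()}
for n,P in A.items():
    print(n,'box rim',rect(P,.070,.082,(.53,0),.15))
    print(n,'tt',rect(P,.046,.054,(.459,.35),.09))
    print(n,'dio plinth',rect(P,.080,.0885,(.46,.335),.075),'all',rect(P,.068,.12,(.46,.335),.075))
    m=(P[:,2]>.15)&(P[:,2]<.3)&(np.hypot(P[:,0]-.65,P[:,1])<.2); Q=P[m]
    print(n,'bail z>.15',m.sum(),rect(Q,.15,.3),'top pts',rect(Q,.2,.3), np.round(np.polyfit(Q[Q[:,2]>.205][:,1],Q[Q[:,2]>.205][:,0],1),4))
    # lid plane
    m=(np.hypot(P[:,0]-.46,P[:,1]+.34)<.13)&(P[:,2]>.02); Q=P[m]
    best=None;rng=np.random.default_rng(0)
    for _ in range(500):
        s=Q[rng.choice(len(Q),3,False)]; nn=np.cross(s[1]-s[0],s[2]-s[0]); L=np.linalg.norm(nn)
        if L<1e-6: continue
        nn/=L; nn*=np.sign(nn[2]); k=np.abs((Q-s[0])@nn)<.003
        if best is None or k.sum()>best.sum(): best=k
    S=Q[best];c=S.mean(0);nn=np.linalg.svd(S-c)[2][2];nn*=np.sign(nn[2]);
    k=np.abs((Q-c)@nn)<.003; S=Q[k]; c=S.mean(0);nn=np.linalg.svd(S-c,full_matrices=False)[2][2];nn*=np.sign(nn[2])
    yv=np.cross([0,0,1],nn);yv/=np.linalg.norm(yv);xv=np.cross(yv,nn)
    uv=np.stack([(S-c)@xv,(S-c)@yv],1); r=cv2.minAreaRect((uv*1000).astype(np.float32))
    ctr=c+xv*r[0][0]/1e3+yv*r[0][1]/1e3
    print(n,'lid n',np.round(nn,3),'tilt',np.degrees(np.arccos(nn[2])),'az',np.degrees(np.arctan2(nn[1],nn[0])),k.sum(),np.round(r[1],1),r[2],'ctr',np.round(ctr,4),'handle pred',np.round(ctr+nn*.032,4))
    h=(Q-c)@nn; H=Q[(h>.028)&(h<.046)]; print('  handle pts',len(H),np.round(H.mean(0),4),rect(H,0,.3),np.round(np.percentile(h[h>.02],[50,98]),4))
```

```text
top box rim (np.int64(1077), array([511.6,  -5.7, 151.7, 196.7,   8.1]), array([0.0713, 0.0764, 0.0804]))
top tt (np.int64(1169), array([452.9, 344.6, 147.7, 148.1,  11.9]), array([0.0466, 0.0504, 0.0535]))
top dio plinth (np.int64(166), array([460.2, 332.5,  96.9,  46.1,  65.2]), array([0.082 , 0.086 , 0.0883])) all (np.int64(590), array([460.1, 332.4,  97.2,  46.1,  65.2]), array([0.0818, 0.0909, 0.1033]))
top bail z>.15 559 (np.int64(559), array([610. ,   8.3,  40.4, 247.9,   6.9]), array([0.1638, 0.2145, 0.22  ])) top pts (np.int64(451), array([619.5,   9.7,  17.8, 247.5,   8.1]), array([0.2077, 0.2156, 0.2205])) [-0.1379  0.6216]
top lid n [-0.568  0.049  0.822] tilt 34.74229055438483 az 175.05778735626492 2278 [190.7 163.6] 89.86735534667969 ctr [ 0.4455 -0.3286  0.0872] handle pred [ 0.4273 -0.327   0.1135]
  handle pts 231 [ 0.4298 -0.327   0.1232] (np.int64(231), array([ 430.6, -327. ,   95.4,   18.7,   85.6]), array([0.1175, 0.1233, 0.1289])) [0.0387 0.0447]
side box rim (np.int64(909), array([510.2,  -3.8, 152.8, 205.9,   8.6]), array([0.0708, 0.0749, 0.0788]))
side tt (np
[... 168 characters left out ...]
rray([0.0819, 0.0863, 0.0883])) all (np.int64(728), array([458.3, 337.3,  96.4,  48.5,  65.2]), array([0.0719, 0.089 , 0.1008]))
side bail z>.15 431 (np.int64(431), array([608.7,  12.7,  36.2, 248.5,   7.7]), array([0.1619, 0.212 , 0.2177])) top pts (np.int64(301), array([618.6,  14. ,  16.8, 246.3,   7.5]), array([0.2057, 0.2135, 0.218 ])) [-0.1373  0.6199]
side lid n [-0.562  0.045  0.826] tilt 34.33807782252896 az 175.4189572428826 1334 [194.5 162. ] 89.75335693359375 ctr [ 0.443  -0.3244  0.0851] handle pred [ 0.4251 -0.323   0.1115]
  handle pts 118 [ 0.4272 -0.3193  0.121 ] (np.int64(118), array([ 428.7, -324.3,  100.1,   19.3,   84.5]), array([0.1155, 0.1211, 0.1263])) [0.0391 0.0436]
```

```bash
cat >> h.py <<'E'
def go(x=None,y=None,z=None,yaw=None):
    "print shift in tool units (present yaw) and twist units to reach target (yaw in deg)"
    o=ctrl.get_obs(); p=np.array(o['ee_pos']); ps=o['eef_rot'][2]; M=R.from_euler('xyz',o['eef_rot']).as_matrix()
    t=np.array([p[i] if v is None else v for i,v in enumerate((x,y,z))])
    tw=0 if yaw is None else -((yaw-np.degrees(ps)+180)%360-180)/4
    print('t',round(float(o['time_s']),2),'p',np.round(p,4),'yaw',round(float(np.degrees(ps)),2),'units',np.round(M.T@(t-p)/.04,2),'twist',round(float(tw),2))
def rect(P,zlo,zhi,c=None,rad=None):
    m=(P[:,2]>zlo)&(P[:,2]<zhi)
    if c is not None: m&=np.hypot(P[:,0]-c[0],P[:,1]-c[1])<rad
    P=P[m]
    (cx,cy),(w,h),a=cv2.minAreaRect((P[:,:2]*1000).astype(np.float32)); return int(m.sum()),np.round([cx,cy,w,h,a],1),np.round(np.percentile(P[:,2],[5,50,95]),4)
E
python3 -c "
from h import *
go(.459,.335,.205,65.2)"
```

```text
t 0.7 p [ 0.2013 -0.5118  0.2054] yaw 21.47 units [ 1.374e+01 -1.734e+01  1.000e-02] twist -10.93
```

step_arm --deltas '[{"dp":[0.4,-0.5,0],"twist":0},{"dp":[0.76,-0.96,0],"twist":0},{"dp":[0.76,-0.96,0],"twist":0},{"dp":[0.76,-0.96,0],"twist":0},{"dp":[0.76,-0.96,0],"twist":0},{"dp":[0.76,-0.96,0],"twist":0},{"dp":[0.76,-0.96,0],"twist":0},{"dp":[0.76,-0.96,0],"twist":0},{"dp":[0.76,-0.96,0],"twist":0},{"dp":[0.76,-0.96,0],"twist":0}]' --gripper 1

```text
time_s: 1.7
ee_pos: [0.3371, -0.0637, 0.2058]
eef_rot: [3.141, -0.001, 0.374]
force: [0.6, -0.6, -0.0]
grip_width: 0.0939
grip_force: 0.0
```

step_arm --deltas '[{"dp":[0.76,-0.96,0],"twist":0},{"dp":[0.76,-0.96,0],"twist":0},{"dp":[0.76,-0.96,0],"twist":0},{"dp":[0.76,-0.96,0],"twist":0},{"dp":[0.76,-0.96,0],"twist":0},{"dp":[0.76,-0.96,0],"twist":0},{"dp":[0.76,-0.96,0],"twist":0},{"dp":[0.76,-0.96,0],"twist":0},{"dp":[0.42,-0.52,0],"twist":0}]'

```text
time_s: 2.6
ee_pos: [0.4589, 0.3379, 0.2049]
eef_rot: [-3.141, 0.0, 0.377]
force: [-0.8, -0.5, 0.3]
grip_width: 0.0938
grip_force: 0.0
```

step_arm --deltas '[{"dp":[0,0,0],"twist":-1},{"dp":[0,0,0],"twist":-1},{"dp":[0,0,0],"twist":-1},{"dp":[0,0,0],"twist":-1},{"dp":[0,0,0],"twist":-1},{"dp":[0,0,0],"twist":-1},{"dp":[0,0,0],"twist":-1},{"dp":[0,0,0],"twist":-1},{"dp":[0,0,0],"twist":-1},{"dp":[0,0,0],"twist":-1},{"dp":[0,0,0],"twist":-0.9},{"dp":[0,0,0],"twist":0}]'

```text
time_s: 3.8
ee_pos: [0.4589, 0.3348, 0.2055]
eef_rot: [-3.142, -0.0, 1.137]
force: [-0.4, 0.7, 0.2]
grip_width: 0.0938
grip_force: 0.0
```

Run:
```python
from h import *
rgb,W=cloud('wrist'); P=W.reshape(-1,3);P=P[~np.isnan(P[:,0])]
c=(.459,.335)
print(rect(P,.078,.0885,c,.075),rect(P,.068,.12,c,.075),rect(P,.046,.054,(.452,.347),.09))
r=rect(P,.068,.12,c,.075)[1]
go(r[0]/1e3,r[1]/1e3,.06,r[4])
save('pics/w1.png',rgb)
```

```text
(1221, array([460.7, 336.7,  96.1,  46.1,  65.3]), array([0.0846, 0.0873, 0.0884])) (5825, array([460.7, 336.7,  96.1,  46.1,  65.3]), array([0.0859, 0.0899, 0.1023])) (12836, array([453.9, 347.9, 148.5, 148.1,  18.3]), array([0.0493, 0.0505, 0.0517]))
t 3.85 p [0.4589 0.3348 0.2054] yaw 65.0 units [0.06 0.02 3.64] twist -0.08
```

step_arm --deltas '[{"dp":[0.06,0.02,0.6],"twist":-0.08},{"dp":[0,0,1],"twist":0},{"dp":[0,0,1],"twist":0},{"dp":[0,0,0.8],"twist":0},{"dp":[0,0,0.28],"twist":0},{"dp":[0,0,0],"twist":0}]'

```text
time_s: 4.45
ee_pos: [0.4602, 0.3364, 0.0574]
eef_rot: [-3.14, 0.002, 1.14]
force: [-0.0, 0.2, 0.5]
grip_width: 0.094
grip_force: 0.0
```

step_arm --deltas '[{"dp":[0,0,0],"twist":0},{"dp":[0,0,0],"twist":0},{"dp":[0,0,0],"twist":0},{"dp":[0,0,0],"twist":0},{"dp":[0,0,0],"twist":0},{"dp":[0,0,0],"twist":0}]' --gripper -0.4 --squeeze 25

```text
time_s: 5.05
ee_pos: [0.4607, 0.3367, 0.0584]
eef_rot: [3.141, -0.0, 1.141]
force: [-1.0, -0.1, 0.7]
grip_width: 0.0496
grip_force: 0.0
```

step_arm --deltas '[{"dp":[0,0,0],"twist":0},{"dp":[0,0,0],"twist":0},{"dp":[0,0,0],"twist":0},{"dp":[0,0,-0.2],"twist":0},{"dp":[0,0,-0.6],"twist":0},{"dp":[0,0,-1],"twist":0},{"dp":[0,0,-1],"twist":0},{"dp":[0,0,-0.9],"twist":0},{"dp":[0,0,0],"twist":0}]'

```text
time_s: 5.95
ee_pos: [0.4619, 0.3376, 0.2117]
eef_rot: [3.137, -0.007, 1.141]
force: [-0.4, 0.2, -1.2]
grip_width: 0.046
grip_force: 25.0
```

Run:
```python
from h import *
print(ctrl.get_obs()['grip_width'],ctrl.get_obs()['grip_force'])
go(.505,-.005,None,97.9-10)
```

```text
0.04601090085245358 24.999458491802216
t 5.95 p [0.4619 0.3376 0.2117] yaw 65.4 units [-7.34  4.55 -0.03] twist -5.63
```

step_arm --deltas '[{"dp":[-0.34,0.2,0],"twist":0},{"dp":[-0.7,0.45,0],"twist":-0.0},{"dp":[-0.9,0.56,0],"twist":0},{"dp":[-0.9,0.56,0],"twist":0},{"dp":[-0.9,0.56,0],"twist":0},{"dp":[-0.9,0.56,0],"twist":0},{"dp":[-0.9,0.56,0],"twist":0},{"dp":[-0.9,0.55,0],"twist":0},{"dp":[-0.6,0.35,0],"twist":0},{"dp":[-0.3,0.2,0],"twist":0}]'

```text
time_s: 6.95
ee_pos: [0.5029, -0.0086, 0.2048]
eef_rot: [-3.139, 0.001, 1.139]
force: [-0.2, 0.4, -2.5]
grip_width: 0.0457
grip_force: 25.0
```

step_arm --deltas '[{"dp":[0,0,0],"twist":-0.65},{"dp":[0,0,0],"twist":-1},{"dp":[0,0,0],"twist":-1},{"dp":[0,0,0],"twist":-1},{"dp":[0,0,0],"twist":-1},{"dp":[0,0,0],"twist":-1},{"dp":[0,0,0],"twist":-1},{"dp":[0,0,0],"twist":-1},{"dp":[0,0,0],"twist":-0.5},{"dp":[0,0,0],"twist":0}]'

```text
time_s: 7.95
ee_pos: [0.5033, -0.0058, 0.2053]
eef_rot: [-3.14, -0.0, 1.711]
force: [0.4, -1.6, -1.9]
grip_width: 0.0459
grip_force: 25.0
```

Run:
```python
from h import *
rgb,W=cloud('wrist'); save('pics/w2.png',rgb); np.savez('w2.npz',rgb=rgb,W=W)
P=W.reshape(-1,3);P=P[~np.isnan(P[:,0])]
print(rect(P,.066,.082,(.511,-.005),.16),rect(P,.004,.016,(.511,-.005),.16))
go(.503,-.006,.022,98)
```

```text
(9162, array([511.3,   1.2, 151.4, 195. ,   7.5]), array([0.0682, 0.0762, 0.0776])) (8427, array([476.1,   4.3, 202.5, 151.1,   6.6]), array([0.0093, 0.0106, 0.0121]))
t 8.0 p [ 0.5034 -0.0058  0.2055] yaw 97.96 units [-0.   -0.    4.59] twist -0.01
```

View pics/w2.png

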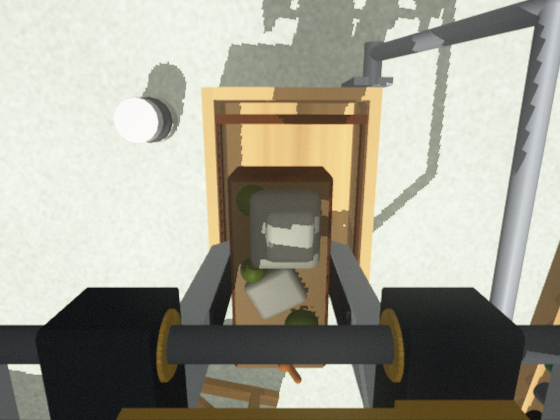

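The wrist view shows the diorama held between the fingers at (280,230), above the box opening. The +y batten is at row ~118, pot_a is clear at (143,120), and the bail bar runs down the right side clear of the gripper body. Lowering now.

step_arm --deltas '[{"dp":[0,0,0.4],"twist":0},{"dp":[0,0,0.8],"twist":0},{"dp":[0,0,0.9],"twist":0},{"dp":[0,0,0.9],"twist":0},{"dp":[0,0,0.8],"twist":0},{"dp":[0,0,0.5],"twist":0},{"dp":[0,0,0.25],"twist":0},{"dp":[0,0,0.05],"twist":0},{"dp":[0,0,0.02],"twist":0},{"dp":[0,0,0.0],"twist":0}]'

```text
time_s: 9.0
ee_pos: [0.5044, -0.0061, 0.0224]
eef_rot: [3.14, 0.0, 1.71]
force: [0.0, -0.9, -2.7]
grip_width: 0.0458
grip_force: 25.0
```

step_arm --deltas '[{"dp":[0,0,0.03],"twist":0},{"dp":[0,0,0.03],"twist":0},{"dp":[0,0,0.02],"twist":0},{"dp":[0,0,0],"twist":0}]'

```text
time_s: 9.4
ee_pos: [0.5039, -0.0061, 0.0183]
eef_rot: [3.141, 0.0, 1.71]
force: [0.2, 0.2, -1.2]
grip_width: 0.0457
grip_force: 25.0
```

step_arm --deltas '[{"dp":[0,0,0.01],"twist":0},{"dp":[0,0,0],"twist":0},{"dp":[0,0,0],"twist":0},{"dp":[0,0,0],"twist":0},{"dp":[0,0,0],"twist":0}]' --gripper 0.36

```text
time_s: 9.9
ee_pos: [0.5038, -0.006, 0.0179]
eef_rot: [3.142, -0.0, 1.71]
force: [-0.2, -0.8, 0.5]
grip_width: 0.064
grip_force: 0.0
```

step_arm --deltas '[{"dp":[0,0,-0.3],"twist":0},{"dp":[0,0,-0.8],"twist":0},{"dp":[0,0,-1],"twist":0},{"dp":[0,0,-1],"twist":0},{"dp":[0,0,-1],"twist":0},{"dp":[0,0,-1],"twist":0},{"dp":[0,0,-0.5],"twist":0},{"dp":[0,0,0],"twist":0}]'

```text
time_s: 10.7
ee_pos: [0.5046, -0.0061, 0.2456]
eef_rot: [3.136, 0.001, 1.71]
force: [0.3, 0.5, -0.2]
grip_width: 0.0641
grip_force: 0.0
```

Run:
```python
from h import *
rgb,W=cloud('wrist'); save('pics/w3.png',rgb); np.savez('w3.npz',rgb=rgb,W=W)
P=W.reshape(-1,3);P=P[~np.isnan(P[:,0])]
print(rect(P,.042,.066,(.503,-.006),.05),rect(P,.072,.080,(.511,-.003),.16))
go(.503,-.006,.022,98)
```

```text
(3637, array([503.7,  -6. ,  46.1,  95.1,   7.9]), array([0.0465, 0.0501, 0.0624])) (8569, array([511.7,  -2.2, 151.5, 201.6,   7.3]), array([0.0746, 0.0764, 0.0777]))
t 10.75 p [ 0.504  -0.006   0.2432] yaw 98.0 units [ 0.01 -0.04  5.53] twist -0.0
```

step_arm --deltas '[{"dp":[-0.5,0,0],"twist":0},{"dp":[-1,0,0],"twist":0},{"dp":[-1,0,0],"twist":0},{"dp":[-0.6,0,0],"twist":0},{"dp":[0,0,0],"twist":0},{"dp":[0,0,0],"twist":0}]' --gripper -0.2

```text
time_s: 11.35
ee_pos: [0.5206, -0.1287, 0.2407]
eef_rot: [-3.14, -0.001, 1.709]
force: [0.6, 0.4, 0.2]
grip_width: 0.0375
grip_force: 0.0
```

Run:
```python
from h import *
rgb,W=cloud('wrist'); save('pics/w4.png',rgb); np.savez('w4.npz',rgb=rgb,W=W)
P=W.reshape(-1,3);P=P[~np.isnan(P[:,0])]
print(rect(P,.072,.080,(.511,-.003),.16))
# dark batten pixels at rim height
m=(abs(W[...,2]-.076)<.005)&(np.hypot(W[...,0]-.511,W[...,1]+.003)<.15)
a=np.radians(7.7); ex=np.array([np.cos(a),np.sin(a)]);ey=np.array([-np.sin(a),np.cos(a)])
for n in ('w3','w4'):
    D=np.load(n+'.npz'); W=D['W'];rgb=D['rgb'].astype(int)
    m=(abs(W[...,2]-.076)<.005)&(np.hypot(W[...,0]-.511,W[...,1]+.003)<.15)
    d=(W[...,:2]-[.511,-.003]); u=d@ex*1e3; v=d@ey*1e3; 
    k=m&(abs(u)<50)
    h,e=np.histogram(v[k],np.arange(-130,131,2)); 
    br=[rgb[k&(v>=x)&(v<x+2)].sum(-1).mean() if hh>5 else 0 for x,hh in zip(e,h)]
    print(n,[(int(x),int(hh),int(b)) for x,hh,b in zip(e,h,br) if hh>5])
    k=m&(abs(v)<50); h,e=np.histogram(u[k],np.arange(-90,91,2)); print([(int(x),int(hh)) for x,hh in zip(e,h) if hh>5])
go(.43,-.325,.245,85.2)
```

```text
(6387, array([516.4, -29.2, 152.2, 147.8,   7.9]), array([0.0749, 0.0765, 0.0778]))
w3 [(-96, 73, 590), (-94, 156, 569), (-92, 160, 543), (-90, 175, 546), (-88, 153, 546), (-86, 312, 427), (-76, 124, 227), (-74, 168, 203), (-72, 177, 198), (-70, 172, 199), (-68, 215, 162), (66, 230, 265), (68, 245, 204), (70, 244, 203), (72, 223, 236), (84, 106, 400), (86, 231, 530), (88, 258, 543), (90, 257, 543), (92, 214, 542), (94, 214, 522)]
[(-76, 18), (-74, 194), (-72, 189), (-70, 201), (-68, 192), (-66, 252), (-64, 15), (64, 107), (66, 213), (68, 199), (70, 194), (72, 197), (74, 181)]
w4 [(-96, 103, 611), (-94, 204, 563), (-92, 206, 552), (-90, 208, 553), (-88, 213, 553), (-86, 202, 540), (-76, 105, 258), (-74, 210, 209), (-72, 212, 208), (-70, 239, 207), (-68, 76, 202)]
[(-76, 14), (-74, 248), (-72, 248), (-70, 260), (-68, 249), (-66, 298), (-64, 71), (64, 99), (66, 300), (68, 253), (70, 258), (72, 249), (74, 248), (76, 8)]
t 11.4 p [ 0.5207 -0.1281  0.241 ] yaw 98.0 units [-4.56 -2.93 -0.1 ] twist 3.2
```

View pics/w4.png

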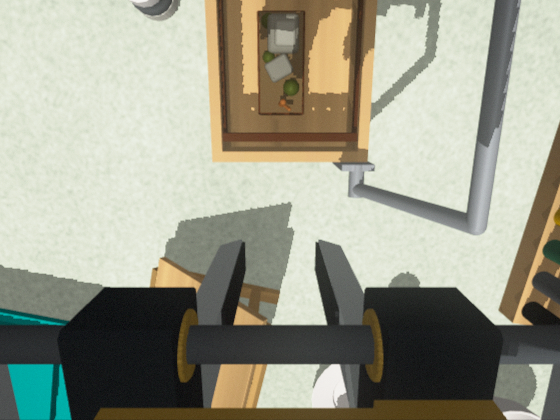

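The w4 view shows the diorama standing in the box at (281,62), clear of the walls, with the −y batten at row ~137. The bail is off to the right, and the easel's edge is at (210,270). On to the lid.

step_arm --deltas '[{"dp":[-0.5,-0.32,0],"twist":0},{"dp":[-0.95,-0.61,0],"twist":0},{"dp":[-0.95,-0.61,0],"twist":0},{"dp":[-0.95,-0.61,0],"twist":0},{"dp":[-0.8,-0.52,0],"twist":0},{"dp":[-0.41,-0.26,0],"twist":0},{"dp":[0,0,0],"twist":1},{"dp":[0,0,0],"twist":1},{"dp":[0,0,0],"twist":1},{"dp":[0,0,0],"twist":0.2},{"dp":[0,0,0],"twist":0}]'

```text
time_s: 12.5
ee_pos: [0.4307, -0.325, 0.2418]
eef_rot: [-3.141, -0.0, 1.489]
force: [-0.4, 0.1, -0.0]
grip_width: 0.0377
grip_force: 0.0
```

```bash
cat >> h.py <<'E'
def lidfit(P,c0,rad=.13):
    Q=P[(np.hypot(P[:,0]-c0[0],P[:,1]-c0[1])<rad)&(P[:,2]>.03)]
    best=None;rng=np.random.default_rng(0)
    for _ in range(400):
        s=Q[rng.choice(len(Q),3,False)]; n=np.cross(s[1]-s[0],s[2]-s[0]); L=np.linalg.norm(n)
        if L<1e-7: continue
        k=np.abs((Q-s[0])@n/L)<.002
        if best is None or k.sum()>best.sum(): best=k
    S=Q[best];c=S.mean(0);n=np.linalg.svd(S-c,full_matrices=False)[2][2];n*=np.sign(n[2])
    h=(Q-c)@n; H=Q[(h>.027)&(h<.046)]; T=Q[(h>.036)&(h<.044)]
    print('n',np.round(n,3),'tilt',round(np.degrees(np.arccos(n[2])),2),'az',round(np.degrees(np.arctan2(n[1],n[0])),2))
    print('handle',len(H),rect(H,0,.5),'topface',len(T),rect(T,0,.5)); 
    t=T.mean(0); print('centre from top face',np.round(t-n*.008,4)); return n,c,H,T
E
python3 - <<'E'
from h import *
rgb,W=cloud('wrist'); save('pics/w5.png',rgb); np.savez('w5.npz',rgb=rgb,W=W)
P=W.reshape(-1,3);P=P[~np.isnan(P[:,0])]
n,c,H,T=lidfit(P,(.45,-.325))
print('top face median', np.round(np.median(T,0),4))
go(.43,-.325,.245,85.2)
W=np.load('w3.npz')['W']
a=np.radians(7.7); ex=np.array([np.cos(a),np.sin(a)]);ey=np.array([-np.sin(a),np.cos(a)])
for nm in ('w3','w4'):
  W=np.load(nm+'.npz')['W']
  m=abs(W[...,2]-.076)<.003; d=W[...,:2]-[.511,-.003]; u=d@ex; v=d@ey
  for lo,hi in ((-.0745,-.068),(.068,.0745)):
    k=m&(u>lo-.003)&(u<hi+.003)&(v>-.09)&(v<.085)
    # outermost edge per v bin
    vb=np.arange(-.09,.085,.005); pts=[]
    for b in vb:
        kk=k&(v>=b)&(v<b+.005)
        if kk.sum()>8: pts.append((b,np.mean(u[kk])))
    pts=np.array(pts)
    if len(pts)>5: f=np.polyfit(pts[:,0],pts[:,1],1); print(nm,'wall',len(pts),'slope deg',np.degrees(-f[0]) ,'offs',f[1])
E
```

```text
n [-0.562  0.049  0.826] tilt 34.36 az 175.0
handle 2318 (2318, array([ 431.5, -324.5,   95.6,   19. ,   84.9]), array([0.1176, 0.1224, 0.1258])) topface 1728 (1728, array([ 429. , -324.3,   95.6,   14. ,   84.9]), array([0.1187, 0.1235, 0.1259]))
centre from top face [ 0.4334 -0.3224  0.1164]
top face median [ 0.429  -0.321   0.1235]
t 12.55 p [ 0.4306 -0.3251  0.2418] yaw 85.34 units [ 0.   -0.02 -0.08] twist 0.04
w3 wall 35 slope deg 1.0597091888944137 offs -0.06905453404888272
w3 wall 28 slope deg 0.23838425729190202 offs 0.0705488226051626
w4 wall 28 slope deg 0.12753905433480892 offs -0.06952836750571327
w4 wall 28 slope deg 0.18660180780707572 offs 0.07059881865860686
```

View pics/w5.png

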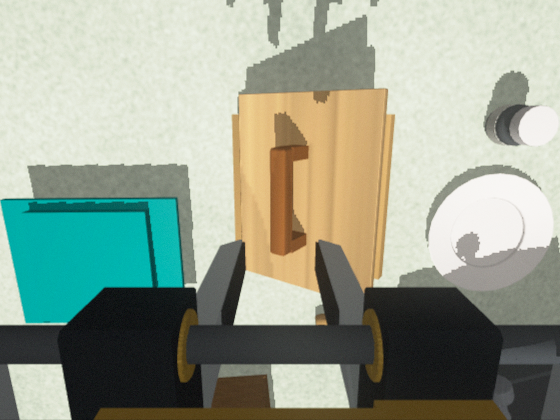

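The w5 view shows the plywood lid on the easel, with its handle bar from (292,147) to (283,253). The turquoise look-alike is off to the left at (90,260). The palette and pot_b on the right are clear of the path.

step_arm --deltas '[{"dp":[0.01,0.07,0.4],"twist":0.08},{"dp":[0,0,0.9],"twist":0},{"dp":[0,0,0.9],"twist":0},{"dp":[0,0,0.7],"twist":0},{"dp":[0,0,0.4],"twist":0},{"dp":[0,0,0.14],"twist":0},{"dp":[0,0,0],"twist":0}]' --gripper -0.34

```text
time_s: 13.25
ee_pos: [0.4332, -0.3253, 0.104]
eef_rot: [-3.141, -0.0, 1.482]
force: [1.0, -0.1, 0.3]
grip_width: 0.0309
grip_force: 0.0
```

step_arm --deltas '[{"dp":[0,0,0],"twist":0},{"dp":[0,0,0],"twist":0},{"dp":[0,0,0],"twist":0},{"dp":[0,0,0],"twist":0}]' --gripper -1 --squeeze 8

```text
time_s: 13.65
ee_pos: [0.4322, -0.3257, 0.1052]
eef_rot: [-3.14, 0.0, 1.482]
force: [-11.2, 2.2, 5.2]
grip_width: 0.0213
grip_force: 8.0
```

step_arm --deltas '[{"dp":[0,0,-0.1],"twist":0},{"dp":[0,0,-0.2],"twist":0},{"dp":[0,0,-0.3],"twist":0},{"dp":[0,0,-0.4],"twist":0},{"dp":[0,0,-0.5],"twist":0},{"dp":[0,0,-0.5],"twist":0},{"dp":[0,0,0],"twist":0}]'

```text
time_s: 14.35
ee_pos: [0.4342, -0.3263, 0.1877]
eef_rot: [3.137, 0.003, 1.482]
force: [0.7, -0.3, -3.3]
grip_width: 0.0206
grip_force: 8.0
```

step_arm --deltas '[{"dp":[0,0,-0.5],"twist":0},{"dp":[0,0,-0.5],"twist":0},{"dp":[0,0,0],"twist":0},{"dp":[0,0,0],"twist":0}]' --squeeze 45

```text
time_s: 14.75
ee_pos: [0.4331, -0.3254, 0.2233]
eef_rot: [-3.141, -0.0, 1.481]
force: [-0.7, 0.6, -2.8]
grip_width: 0.019
grip_force: 45.0
```

Run:
```python
from h import *
rgb,W=cloud('wrist'); save('pics/w6.png',rgb)
P=W.reshape(-1,3);P=P[~np.isnan(P[:,0])]
o=ctrl.get_obs(); print(o['grip_width'],o['force'],o['ee_pos'])
P=P[(P[:,2]>o['ee_pos'][2]-.05)]
lidfit(P,o['ee_pos'][:2])
```

```text
0.01909198102840302 [ 0.2040728   0.67485937 -3.38423913] [ 0.43290636 -0.32530689  0.22282534]
n [-0.518  0.046  0.854] tilt 31.31 az 174.93
handle 6748 (6748, array([ 433.4, -317.8,   83.3,   41.9,   68.8]), array([0.2345, 0.2404, 0.2466])) topface 4949 (4949, array([ 433.9, -315.8,   41.6,   79.3,   10.8]), array([0.2364, 0.2413, 0.246 ]))
centre from top face [ 0.4361 -0.3143  0.2343]
```

Run:
```python
from h import *
D=np.load('top0.npz');W=D['W'];P=W.reshape(-1,3);P=P[~np.isnan(P[:,0])]
S=np.load('side0.npz')['W'].reshape(-1,3);S=S[~np.isnan(S[:,0])]
for n,Q in (('top',P),('side',S)):
    k=(Q[:,0]>.24)&(Q[:,0]<.44)&(Q[:,1]>-.26)&(Q[:,1]<-.02)
    T=Q[k]; hi=T[(T[:,2]>.01)&(T[:,2]<.15)]; print(n,k.sum(),len(hi), hi[:,:2].min(0) if len(hi) else '',hi[:,:2].max(0) if len(hi) else '')
go(.34,-.14,.12,85)
```

```text
top 4812 226 [ 0.27234765 -0.25949671] [ 0.43998341 -0.02068871]
side 3181 215 [ 0.38429641 -0.25992351] [ 0.43993414 -0.02109938]
t 14.8 p [ 0.4329 -0.3253  0.2228] yaw 84.88 units [ 4.4  -2.72  2.58] twist -0.03
```

View pics/w6.png

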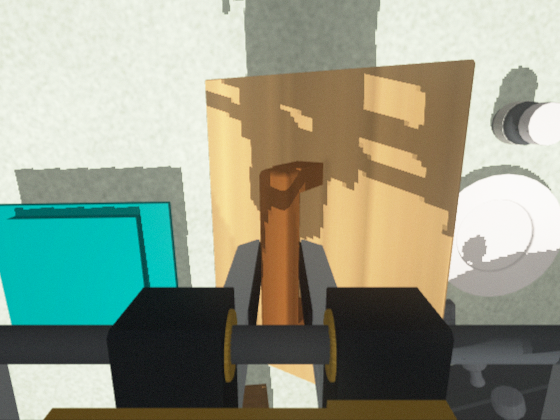

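The w6 view shows the lid hanging from the gripper, still tilted about 31°. It jammed in the pads instead of swinging level. I'll set it on a free patch of table, level it there and grip it again.

Run:
```python
from h import *
for n in ('top','side'):
    rgb,W=cloud(n)
    k=(W[...,0]>.25)&(W[...,0]<.43)&(W[...,1]>-.25)&(W[...,1]<-.03)
    Z=W[...,2][k]; print(n,k.sum(),'hi',(Z>.006).sum(),'tall',(Z>.03).sum(),'colour spread',rgb[k&(W[...,2]<.006)].std(0),rgb[k].mean(0))
    hh,_,_=np.histogram2d(W[...,0][k],W[...,1][k],bins=[np.arange(.25,.44,.03),np.arange(-.25,-.02,.03)]); print(hh.astype(int).tolist())
    b=k&(W[...,2]>.006); print(np.round(W[b].min(0),3) if b.any() else '',np.round(W[b].max(0),3) if b.any() else '')
    for r in ctrl.cut_out(n,'brush')[:2]: print('brush',r['conf'],np.round(np.nanmedian(W[r['pixels']],0),3))
```

```text
top 7811 hi 4845 tall 4624 colour spread [30.84188106 31.43465466 28.60951738] [85.11688644 86.04826527 70.04903341]
[[232, 277, 287, 298, 375, 209, 101], [255, 258, 281, 329, 233, 99, 99], [244, 257, 292, 207, 107, 106, 107], [237, 253, 178, 100, 110, 103, 103], [263, 191, 99, 102, 111, 105, 100], [297, 100, 98, 98, 97, 108, 100]]
[ 0.25  -0.25   0.006] [ 0.43 -0.03  0.63]
brush 0.48 [ 0.615 -0.515  0.019]
side 3815 hi 1621 tall 1598 colour spread [35.6734554  36.06404601 33.08029315] [132.73053735 133.11192661 115.95150721]
[[4, 30, 43, 61, 94, 40, 59], [5, 33, 63, 115, 144, 74, 77], [26, 88, 153, 139, 69, 73, 74], [113, 152, 155, 67, 64, 67, 72], [204, 227, 57, 65, 62, 71, 69], [378, 60, 55, 64, 67, 61, 73]]
[ 0.25  -0.25   0.006] [ 0.43  -0.034  0.627]
```

step_arm --deltas '[{"dp":[0.4,-0.25,0],"twist":0},{"dp":[0.8,-0.5,0],"twist":0},{"dp":[0.9,-0.55,0.2],"twist":0},{"dp":[0.9,-0.55,0.4],"twist":0},{"dp":[0.8,-0.5,0.5],"twist":0},{"dp":[0.4,-0.27,0.7],"twist":0},{"dp":[0.2,-0.1,0.8],"twist":0},{"dp":[0,0,0.6],"twist":0},{"dp":[0,0,0.3],"twist":0},{"dp":[0,0,0],"twist":0}]'

```text
time_s: 16.0
ee_pos: [0.3397, -0.1401, 0.0829]
eef_rot: [-3.139, -0.001, 1.481]
force: [0.4, 0.6, -2.3]
grip_width: 0.0194
grip_force: 45.0
```

step_arm --deltas '[{"dp":[0,0,0.2],"twist":0},{"dp":[0,0,0.15],"twist":0},{"dp":[0,0,0.15],"twist":0},{"dp":[0,0,0.1],"twist":0},{"dp":[0,0,0],"twist":0}]' --squeeze 6

```text
time_s: 16.5
ee_pos: [0.3404, -0.1405, 0.0599]
eef_rot: [-3.141, -0.0, 1.481]
force: [0.2, -0.0, -3.3]
grip_width: 0.0161
grip_force: 6.0
```

step_arm --deltas '[{"dp":[0,0,0],"twist":0},{"dp":[0,0,0],"twist":0}]' --squeeze 40

```text
time_s: 16.7
ee_pos: [0.3407, -0.1407, 0.0605]
eef_rot: [3.141, 0.0, 1.481]
force: [0.1, 0.4, -2.6]
grip_width: 0.0152
grip_force: 40.0
```

```bash
cat > lidpose.py <<'E'
from h import *
rgb,W=cloud('wrist')
o=ctrl.get_obs(); p=o['ee_pos']; print('width',o['grip_width'],'F',np.round(o['force'],1),'p',np.round(p,4))
P=W[:290].reshape(-1,3);P=P[~np.isnan(P[:,0])]
Q=P[(np.hypot(P[:,0]-p[0],P[:,1]-p[1])<.14)&(P[:,2]<p[2]+.005)&(P[:,2]>p[2]-.055)]
c=np.median(Q,0)
for _ in range(6):
    S=Q[abs((Q-c)@(n if _ else np.array([0,0,1.])))<(.01 if _<2 else .0025)]; c=S.mean(0); n=np.linalg.svd(S-c,full_matrices=False)[2][2]; n*=np.sign(n[2])
print('n',np.round(n,4),'tilt deg',round(np.degrees(np.arccos(n[2])),2),'plane z at tcp',round(c[2]-((p[:2]-c[:2])@n[:2])/n[2],4),len(S))
r=cv2.minAreaRect((S[:,:2]*1000).astype(np.float32)); print(np.round(r[0],1),np.round(r[1],1),round(r[2],2))
# edges in tool frame
M=R.from_euler('xyz',o['eef_rot']).as_matrix(); T=((S-p)@M)*1e3
print('tool x max',np.round(np.percentile(T[:,0],[.5,99.8]),1),'tool y range',np.round(np.percentile(T[:,1],[.3,99.7]),1))
k=abs(T[:,0]-50)<20
for sgn in (-1,1):
    pts=[(b,(sgn*T[(T[:,0]>=b)&(T[:,0]<b+4),1]).max()*sgn) for b in range(30,86,4) if ((T[:,0]>=b)&(T[:,0]<b+4)).sum()>10]
    pts=np.array(pts); f=np.polyfit(pts[:,0],pts[:,1],1) if len(pts)>3 else None; print('edge',sgn,None if f is None else (round(np.degrees(f[0]),2),round(f[1],1)),len(pts))
E
python3 lidpose.py
```

```text
width 0.015375563460422443 F [ 0.4 -0.5 -3.1] p [ 0.3407 -0.1407  0.0605]
n [-4.8e-03  3.0e-04  1.0e+00] tilt deg 0.27 plane z at tcp 0.0306 46882
[ 359.3 -106.9] [138.8 183.1] 85.55
tool x max [-32.2  95.8] tool y range [-74.4 101.9]
edge -1 (np.float64(0.29), np.float64(-75.2)) 14
edge 1 (np.float64(22.49), np.float64(74.6)) 14
```

step_arm --deltas '[{"dp":[0,0,0.15],"twist":0},{"dp":[0,0,0.1],"twist":0},{"dp":[0,0,0.02],"twist":0},{"dp":[0,0,0],"twist":0}]'

```text
time_s: 17.15
ee_pos: [0.3406, -0.1407, 0.0499]
eef_rot: [-3.141, 0.0, 1.481]
force: [-6.4, 2.5, 16.0]
grip_width: 0.0158
grip_force: 40.0
```

step_arm --deltas '[{"dp":[0,0,0],"twist":0},{"dp":[0,0,0],"twist":0},{"dp":[0,0,0.15],"twist":0},{"dp":[0,0,0.17],"twist":0},{"dp":[0,0,0],"twist":0}]' --gripper -0.4

```text
time_s: 17.65
ee_pos: [0.34, -0.1403, 0.0356]
eef_rot: [-3.14, -0.001, 1.481]
force: [-0.1, -0.0, -0.3]
grip_width: 0.0282
grip_force: 0.0
```

step_arm --deltas '[{"dp":[0,0,0],"twist":0},{"dp":[0,0,0],"twist":0},{"dp":[0,0,0],"twist":0},{"dp":[0,0,0],"twist":0}]' --gripper -1

```text
time_s: 18.05
ee_pos: [0.3405, -0.1406, 0.0367]
eef_rot: [-3.142, -0.0, 1.481]
force: [-0.2, 0.1, -1.5]
grip_width: 0.0159
grip_force: 40.0
```

step_arm --deltas '[{"dp":[0,0,-0.3],"twist":0},{"dp":[0,0,-0.8],"twist":0},{"dp":[0,0,-1],"twist":0},{"dp":[0,0,-1],"twist":0},{"dp":[0,0,-0.6],"twist":0},{"dp":[0,0,0],"twist":0},{"dp":[0,0,0],"twist":0}]'

```text
time_s: 18.75
ee_pos: [0.3403, -0.1404, 0.1839]
eef_rot: [-3.141, -0.0, 1.481]
force: [-0.3, 0.4, -3.0]
grip_width: 0.0156
grip_force: 40.0
```

```bash
python3 lidpose.py; python3 -c "
from h import *
go(.5114,-.0035,.2,97.9)"
```

```text
width 0.015450441368751636 F [-0.   0.6 -3.4] p [ 0.34   -0.1403  0.1833]
n [ 3.e-04 -7.e-04  1.e+00] tilt deg 0.04 plane z at tcp 0.1677 50836
[ 343.2 -106.2] [123.  150.7] 84.81
tool x max [-25.5  95.5] tool y range [-74.2  74.4]
edge -1 (np.float64(-0.19), np.float64(-74.6)) 14
edge 1 (np.float64(-0.13), np.float64(75.1)) 14
t 18.8 p [ 0.34   -0.1403  0.1833] yaw 84.88 units [ 3.79  3.96 -0.42] twist -3.26
```

step_arm --deltas '[{"dp":[0.2,0.21,0],"twist":0},{"dp":[0.5,0.52,0],"twist":0},{"dp":[0.75,0.78,0],"twist":0},{"dp":[0.8,0.84,0],"twist":0},{"dp":[0.75,0.78,0],"twist":0},{"dp":[0.5,0.53,0],"twist":0},{"dp":[0.29,0.3,0],"twist":0},{"dp":[0,0,0],"twist":-0.7},{"dp":[0,0,0],"twist":-1},{"dp":[0,0,0],"twist":-1},{"dp":[0,0,0],"twist":-0.53},{"dp":[0,0,0],"twist":0}]'

```text
time_s: 20.0
ee_pos: [0.5118, -0.003, 0.1832]
eef_rot: [-3.139, -0.001, 1.708]
force: [-0.7, -0.4, -3.1]
grip_width: 0.0158
grip_force: 40.0
```

```bash
python3 lidpose.py; python3 -c "
from h import *
go(.5115,-.0041,.116,97.8)"
```

```text
width 0.015541732712195642 F [-0.2 -0.2 -3. ] p [ 0.5118 -0.0031  0.1834]
n [ 2.1e-03 -7.0e-04  1.0e+00] tilt deg 0.13 plane z at tcp 0.167 50817
[506.9  31.2] [150.4 122.6] 7.77
tool x max [-25.3  95.8] tool y range [-74.5  74.1]
edge -1 (np.float64(-0.15), np.float64(-74.9)) 14
edge 1 (np.float64(-0.2), np.float64(74.9)) 14
t 20.05 p [ 0.5118 -0.0031  0.1834] yaw 97.76 units [-0.02 -0.01  1.68] twist -0.01
```

step_arm --deltas '[{"dp":[-0.02,-0.01,0.4],"twist":0},{"dp":[0,0,0.6],"twist":0},{"dp":[0,0,0.4],"twist":0},{"dp":[0,0,0.25],"twist":0},{"dp":[0,0,0.08],"twist":0},{"dp":[0,0,0.04],"twist":0},{"dp":[0,0,0.04],"twist":0},{"dp":[0,0,0.04],"twist":0},{"dp":[0,0,0.03],"twist":0},{"dp":[0,0,0],"twist":0}]'

```text
time_s: 21.05
ee_pos: [0.5116, -0.0046, 0.1095]
eef_rot: [3.141, 0.0, 1.707]
force: [0.7, 0.7, -2.7]
grip_width: 0.0158
grip_force: 40.0
```

step_arm --deltas '[{"dp":[0,0,0.04],"twist":0},{"dp":[0,0,0.04],"twist":0},{"dp":[0,0,0.04],"twist":0},{"dp":[0,0,0.04],"twist":0},{"dp":[0,0,0.0],"twist":0}]'

```text
time_s: 21.55
ee_pos: [0.5115, -0.0046, 0.1028]
eef_rot: [-3.141, -0.0, 1.707]
force: [0.8, -0.3, -2.2]
grip_width: 0.0155
grip_force: 40.0
```

It is dropping in freely: TCP is at 0.103 with no added force. Carrying on to the rim.

step_arm --deltas '[{"dp":[0,0,0.04],"twist":0},{"dp":[0,0,0.03],"twist":0},{"dp":[0,0,0.02],"twist":0},{"dp":[0,0,0.0],"twist":0},{"dp":[0,0,0.0],"twist":0}]'

```text
time_s: 22.05
ee_pos: [0.5116, -0.0046, 0.1006]
eef_rot: [3.141, 0.0, 1.707]
force: [-8.0, -0.7, 13.4]
grip_width: 0.0159
grip_force: 40.0
```

step_arm --deltas '[{"dp":[0,0,0],"twist":0},{"dp":[0,0,0],"twist":0},{"dp":[0,0,0],"twist":0},{"dp":[0,0,-0.4],"twist":0},{"dp":[0,0,-1],"twist":0},{"dp":[0,0,-1],"twist":0},{"dp":[0,0,-0.6],"twist":0},{"dp":[0,0,0],"twist":0}]' --gripper -0.36

```text
time_s: 22.85
ee_pos: [0.5128, -0.0047, 0.2228]
eef_rot: [3.136, 0.001, 1.707]
force: [0.5, 0.3, -0.5]
grip_width: 0.0301
grip_force: 0.0
```

Run:
```python
from h import *
go()
for n in ('wrist','top','side'):
    rgb,W=cloud(n)
    if n=='wrist': W=W[:290]; save('pics/w7.png',rgb); np.savez('w7.npz',rgb=rgb,W=W)
    P=W.reshape(-1,3);P=P[~np.isnan(P[:,0])]
    Q=P[(np.hypot(P[:,0]-.511,P[:,1]+.004)<.12)&(abs(P[:,2]-.084)<.008)]; c=Q.mean(0)
    for _ in range(4):
        nn=np.linalg.svd(Q-c,full_matrices=False)[2][2]; nn*=np.sign(nn[2]); Q=Q[abs((Q-c)@nn)<.003]; c=Q.mean(0)
    print(n,len(Q),'tilt rad',round(float(np.arccos(nn[2])),4),'z centre',round(c[2]-((np.array([.511,-.004])-c[:2])@nn[:2])/nn[2],4),np.round(nn,4),rect(Q,0,1))
    H=P[(P[:,2]>.16)&(P[:,2]<.26)&(abs(P[:,1])<.14)&(P[:,0]>.56)&(P[:,0]<.66)]; print('bail',rect(H,.16,.26), rect(H,.2,.26))
```

```text
t 22.85 p [ 0.5128 -0.0047  0.2228] yaw 97.8 units [0. 0. 0.] twist 0.0
wrist 27448 tilt rad 0.0005 z centre 0.0845 [-3.e-04 -4.e-04  1.e+00] (27448, array([510.7,   1. , 150.3, 193.8,   7.8]), array([0.0833, 0.0845, 0.0857]))
bail (9115, array([614. ,  61.1,  32.1, 154.1,  16.3]), array([0.1763, 0.215 , 0.2173])) (7776, array([614.8,  59.6,  16.8, 153.3,   9.9]), array([0.2082, 0.2155, 0.2174]))
top 316 tilt rad 0.0031 z centre 0.0849 [-0.0028  0.0013  1.    ] (316, array([511.9,  -0.6, 140.3, 208.4,   3.7]), array([0.0825, 0.0851, 0.0874]))
bail (269, array([611.4,   8.5,  35.5, 248. ,   7.3]), array([0.1649, 0.2123, 0.2199])) (175, array([620.8,   9.7,  18.2, 248. ,   6.9]), array([0.206 , 0.2158, 0.2207]))
side 1732 tilt rad 0.0011 z centre 0.0835 [-6.e-04  9.e-04  1.e+00] (1732, array([509. ,  -0.6, 151.4, 200.5,   7.1]), array([0.0811, 0.0835, 0.086 ]))
bail (360, array([609.5,  13.1,  32.4, 249.1,   8.1]), array([0.167 , 0.213 , 0.2179])) (279, array([618.8,  15.8,  14.2, 245. ,   9. ]), array([0.2075, 0.2143, 0.218 ]))
```

The lid is fully home: top face at 0.0845 m, tilt 0.0005 rad. Next I go behind the bail bar with the fingers closed.

step_arm --deltas '[{"dp":[0,0,-0.4],"twist":0},{"dp":[0,0,-0.6],"twist":0},{"dp":[0,0.4,0],"twist":0},{"dp":[0,0.9,0],"twist":0},{"dp":[0,0.9,0],"twist":0},{"dp":[0,0.8,0],"twist":0},{"dp":[0,0.5,0],"twist":0},{"dp":[0,0,0],"twist":0}]' --gripper -1

```text
time_s: 23.8
ee_pos: [0.6513, 0.0147, 0.2561]
eef_rot: [-3.138, -0.001, 1.707]
force: [-0.5, -0.2, -0.5]
grip_width: 0.0001
grip_force: 0.0
```

```bash
cat >> h.py <<'E'
def box():
    o=ctrl.get_obs(); p=o['ee_pos']; a=np.radians(7.8); d=np.array(p[:2])-[.5113,-.0028]
    print('u,v,z mm',np.round([d@[np.cos(a),np.sin(a)]*1e3,d@[-np.sin(a),np.cos(a)]*1e3,p[2]*1e3],1),'F',np.round(o['force'],1),'w',round(float(o['grip_width']),4))
E
python3 - <<'E'
from h import *
box()
rgb,W=cloud('wrist'); save('pics/w8.png',rgb); P=W.reshape(-1,3);P=P[~np.isnan(P[:,0])]
a=np.radians(7.8); d=P[:,:2]-[.5113,-.0028]; u=d@[np.cos(a),np.sin(a)]; v=d@[-np.sin(a),np.cos(a)]
k=(P[:,2]>.2)&(P[:,2]<.225)&(u>.08)&(u<.14)&(v>.02)&(v<.11); print('bar u',k.sum(),np.round(np.percentile(u[k],[2,50,98]),4),'z',np.round(np.percentile(P[k,2],[2,50,98]),4))
k=(u>.1)&(u<.25)&(abs(v)<.1)&(P[:,2]>.04)&(P[:,2]<.2); print('behind',k.sum(),np.round(P[k].max(0),3) if k.any() else '')
E
```

```text
u,v,z mm [141.1  -1.7 256.1] F [-0.5 -0.2 -0.5] w 0.0001
bar u 2988 [0.1063 0.1125 0.1176] z [0.2117 0.2159 0.2179]
behind 0
```

View pics/w8.png

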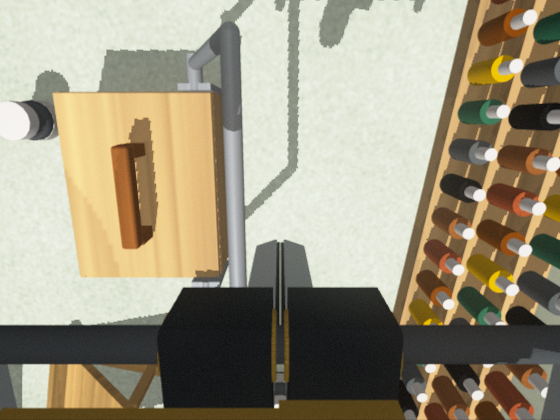

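The w8 view shows the lid home on the box with its handle at (128,195). The bail bar is at col ~235 and the closed fingers at (280,260) are just behind it. The paint rack on the right is clear of the fingers. I'll check the rack's height against the gripper body, then push.

Run:
```python
from h import *
for n in('top','side'):
    P=np.load(n+'0.npz')['W'].reshape(-1,3);P=P[~np.isnan(P[:,0])]
    k=(P[:,0]>.66)&(P[:,0]<.78)&(abs(P[:,1])<.15)&(P[:,2]>.03); print(n,k.sum(),np.round(P[k].max(0),3) if k.any() else '',np.round(P[k].min(0),3) if k.any() else '')
```

```text
top 0  
side 0
```

step_arm --deltas '[{"dp":[0,0,0.4],"twist":0},{"dp":[0,0,0.7],"twist":0},{"dp":[0,0,0.45],"twist":0},{"dp":[0,-0.1,0],"twist":0},{"dp":[0,-0.15,0],"twist":0},{"dp":[0,-0.2,0],"twist":0},{"dp":[0,-0.3,0],"twist":0},{"dp":[0,-0.3,0],"twist":0},{"dp":[0,0,0],"twist":0}]'

```text
time_s: 24.75
ee_pos: [0.6079, 0.0085, 0.1992]
eef_rot: [3.14, 0.0, 1.707]
force: [0.2, -0.5, -0.3]
grip_width: 0.0003
grip_force: 0.0
```

```bash
python3 -c "
from h import *
box()"
```

```text
u,v,z mm [ 97.2  -1.9 199.2] F [ 0.2 -0.5 -0.3] w 0.0003
```

step_arm --deltas '[{"dp":[0,-0.25,0],"twist":0},{"dp":[0,-0.35,0],"twist":0},{"dp":[0,-0.35,0],"twist":0},{"dp":[0,-0.35,0.05],"twist":0},{"dp":[0,-0.35,0.1],"twist":0},{"dp":[0,-0.35,0.2],"twist":0},{"dp":[0,-0.2,0.1],"twist":0},{"dp":[0,0,0],"twist":0}]'

```text
time_s: 25.55
ee_pos: [0.521, -0.0033, 0.1795]
eef_rot: [-3.141, -0.0, 1.707]
force: [-0.1, 0.2, 0.6]
grip_width: 0.0007
grip_force: 0.0
```

```bash
cat > bail.py <<'E'
from h import *
box()
for n in ('top','side'):
    rgb,W=cloud(n); P=W.reshape(-1,3);P=P[~np.isnan(P[:,0])]
    a=np.radians(7.8); d=P[:,:2]-[.5113,-.0028]; u=d@[np.cos(a),np.sin(a)]; v=d@[-np.sin(a),np.cos(a)]
    k=(abs(abs(v)-.118)<.006)&(u>-.09)&(u<.13)&(P[:,2]>.087)&(P[:,2]<.24); x=u[k]-.062; z=P[k,2]-.09; f=np.hypot(x,z)>.06
    print(n,f.sum(),'theta from arms',round(float(np.median(np.arctan2(z[f],-x[f]))),3))
    k=(abs(abs(v)-.07)<.035)&(u>-.09)&(u<.13)&(P[:,2]>.0875)&(P[:,2]<.24)&(abs(np.hypot(u-.062,P[:,2]-.09)-.13)<.012); print('  bar',k.sum(),np.round([np.median(u[k]),np.median(P[k,2])],4), 'th',round(float(np.median(np.arctan2(P[k,2]-.09,.062-u[k]))),3))
E
python3 bail.py
```

```text
u,v,z mm [  9.5  -1.8 179.5] F [-0.1  0.2  0.6] w 0.0007
top 105 theta from arms 1.026
  bar 117 [-0.0126  0.2032] th 0.995
side 81 theta from arms 0.987
  bar 129 [-0.0138  0.202 ] th 0.981
```

step_arm --deltas '[{"dp":[0,-0.2,0.15],"twist":0},{"dp":[0,-0.25,0.2],"twist":0},{"dp":[0,-0.25,0.25],"twist":0},{"dp":[0,0,0],"twist":0},{"dp":[0,0.1,-0.3],"twist":0},{"dp":[0,0,-0.7],"twist":0},{"dp":[0,0,-0.3],"twist":0},{"dp":[0,0,0],"twist":0}]'

```text
time_s: 26.45
ee_pos: [0.4988, -0.0065, 0.2095]
eef_rot: [3.138, 0.001, 1.707]
force: [-0.4, -0.9, -0.5]
grip_width: 0.0004
grip_force: 0.0
```

```bash
python3 bail.py
```

```text
u,v,z mm [-12.9  -1.9 209.5] F [-0.4 -0.9 -0.5] w 0.0004
top 138 theta from arms 0.738
  bar 101 [-0.0406  0.1776] th 0.715
side 105 theta from arms 0.713
  bar 154 [-0.0415  0.1761] th 0.699
```

step_arm --deltas '[{"dp":[0,-0.4,0],"twist":0},{"dp":[0,-0.33,0.1],"twist":0},{"dp":[0,0,0.26],"twist":0},{"dp":[0,-0.1,0.3],"twist":0},{"dp":[0,-0.1,0.3],"twist":0},{"dp":[0,-0.1,0.3],"twist":0},{"dp":[0,-0.09,0.3],"twist":0},{"dp":[0,-0.1,0.3],"twist":0},{"dp":[0,-0.1,0.3],"twist":0},{"dp":[0,0,0.3],"twist":0},{"dp":[0,0,0.15],"twist":0},{"dp":[0,0,0],"twist":0}]'

```text
time_s: 27.75
ee_pos: [0.4353, -0.0139, 0.0971]
eef_rot: [-3.114, -0.004, 1.707]
force: [-44.2, -5.3, 5.8]
grip_width: 0.0005
grip_force: 17.2
```

```bash
python3 bail.py
```

```text
u,v,z mm [-76.8  -0.7  97.1] F [-44.2  -5.3   5.8] w 0.0005
top 180 theta from arms 0.103
  bar 101 [-0.0691  0.1012] th 0.085
side 96 theta from arms 0.076
  bar 99 [-0.0712  0.0994] th 0.069
```

The fingertip slipped off the front of the bar and is wedged there at 44 N sideways. I'll ease the load, lift clear and press again from directly above.

step_arm --deltas '[{"dp":[0,-0.3,0],"twist":0},{"dp":[0,-0.15,0],"twist":0},{"dp":[0,0,-0.2],"twist":0},{"dp":[0,0,-0.5],"twist":0},{"dp":[0,0,-0.5],"twist":0},{"dp":[0,0,0],"twist":0}]'

```text
time_s: 28.45
ee_pos: [0.4292, -0.0162, 0.1535]
eef_rot: [3.137, 0.001, 1.707]
force: [-0.0, -0.1, -0.8]
grip_width: -0.0
grip_force: 0.0
```

```bash
python3 bail.py
python3 - <<'E'
from h import *
rgb,W=cloud('wrist'); save('pics/w9.png',rgb)
E
```

```text
u,v,z mm [-83.2  -2.1 153.5] F [-0.  -0.1 -0.8] w -0.0
top 178 theta from arms 0.092
  bar 90 [-0.0684  0.0997] th 0.073
side 131 theta from arms 0.071
  bar 101 [-0.0715  0.099 ] th 0.068
```

View pics/w9.png

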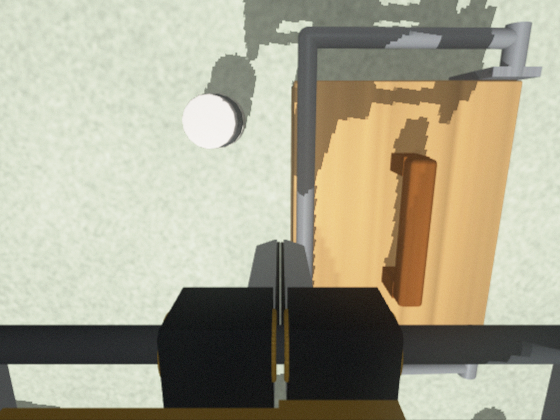

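step_arm --deltas '[{"dp":[0,0.2,0],"twist":0},{"dp":[0,0.21,0],"twist":0},{"dp":[0,0,0.4],"twist":0},{"dp":[0,0,0.5],"twist":0},{"dp":[0,0,0.3],"twist":0},{"dp":[0,0,0.1],"twist":0},{"dp":[0,0,0.05],"twist":0},{"dp":[0,0,0.05],"twist":0},{"dp":[0,0,0],"twist":0}]'

```text
time_s: 29.5
ee_pos: [0.4442, -0.0139, 0.096]
eef_rot: [3.141, 0.0, 1.707]
force: [-3.3, 0.2, 7.1]
grip_width: 0.0004
grip_force: 3.8
```

```bash
python3 -c "
from h import *
box()"
```

```text
u,v,z mm [-68.   -1.9  96. ] F [-3.3  0.2  7.1] w 0.0004
```

step_arm --deltas '[{"dp":[0,0,0.03],"twist":0},{"dp":[0,0,0.02],"twist":0},{"dp":[0,0,0],"twist":0}]'

```text
time_s: 29.8
ee_pos: [0.4443, -0.0139, 0.0957]
eef_rot: [3.14, 0.0, 1.707]
force: [-15.9, 1.3, 33.1]
grip_width: 0.0004
grip_force: 16.9
```

```bash
python3 -c "
from h import *
box()"
```

```text
u,v,z mm [-67.8  -1.9  95.7] F [-15.9   1.3  33.1] w 0.0004
```

The bar is seated: it is firm at 33 N with TCP z at 0.0957, which matches the bar top for angle 0. Retreating straight up and checking.

step_arm --deltas '[{"dp":[0,0,-0.06],"twist":0},{"dp":[0,0,-0.3],"twist":0},{"dp":[0,0,-0.8],"twist":0},{"dp":[0,0,-1],"twist":0},{"dp":[0,-0.7,-1],"twist":0},{"dp":[0,-0.7,0],"twist":0},{"dp":[0,0,0],"twist":0},{"dp":[0,0,0],"twist":0}]'

```text
time_s: 30.6
ee_pos: [0.3886, -0.0215, 0.2203]
eef_rot: [3.14, 0.0, 1.706]
force: [0.1, -0.0, 0.4]
grip_width: 0.0002
grip_force: 0.0
```

```bash
python3 bail.py
python3 - <<'E'
from h import *
a=np.radians(7.8)
for n in ('wrist','top','side'):
    rgb,W=cloud(n); W=W[:290] if n=='wrist' else W; P=W.reshape(-1,3);P=P[~np.isnan(P[:,0])]
    d=P[:,:2]-[.5113,-.0028]; u=d@[np.cos(a),np.sin(a)]; v=d@[-np.sin(a),np.cos(a)]
    k=(abs(u+.068)<.004)&(abs(v)<.11)&(P[:,2]<.13)&(P[:,2]>.08); print(n,'bar top z',k.sum(),np.round(np.percentile(P[k,2],[20,50,95]),4) if k.any() else '')
    k=(abs(u+.03)<.02)&(abs(v)<.09)&(P[:,2]<.1)&(P[:,2]>.07); Q=P[k]; 
    k2=(u>-.055)&(u<.07)&(abs(v)<.09)&(abs(P[:,2]-.084)<.006);Q=P[k2];nn=np.linalg.svd(Q-Q.mean(0),full_matrices=False)[2][2]; print('   lid z',np.round(np.median(Q[:,2]),4),'tilt',round(float(np.arccos(abs(nn[2]))),4))
E
```

```text
u,v,z mm [-124.1   -1.9  220.3] F [ 0.1 -0.   0.4] w 0.0002
top 167 theta from arms 0.067
  bar 67 [-0.0687  0.0962] th 0.048
side 148 theta from arms 0.038
  bar 148 [-0.0705  0.0942] th 0.032
wrist bar top z 2081 [0.0951 0.096  0.0973]
   lid z 0.0845 tilt 0.0006
top bar top z 48 [0.0935 0.0964 0.1018]
   lid z 0.0849 tilt 0.0033
side bar top z 138 [0.0929 0.0948 0.0981]
   lid z 0.0837 tilt 0.0015
```

```bash
python3 -c "
from h import *
print(ctrl.hand_in())"
```

```text
the job is handed in; nothing more can be done
None
```

The job is handed in at about 31 s: the diorama stands upright in the box, the lid is home and level (tilt under 0.004 rad) and the bail bar is down on it. The robot is clear; the final check was by camera, and the hand-in returned no verdict.

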